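# Reset the root-stick length gauge

## Task

On the herb table, the length gauge with the brass collar must be reset. First loosen that collar's black wing screw about a quarter turn anticlockwise (seen from above), then slide the brass collar along its rod until it stands centred over the red cross bar of the same gauge; let go and leave the screw loose. Leave the collar and screw of the other gauge, the one with the dark steel collar, as they are.

Things in the scene. Friction and masses are not known exactly. Their poses are not given: they have to be found in the camera images.
- brass_wing (a point): Black wing of the brass collar's set screw: upright bar 28 mm long (x axis), 10 mm thick (y), 78 to 104 mm above the table, white line on top. Point: on the screw's upright axis, 96 mm up, 23 mm above the collar's top. Tight at first: x along the rod, collar locked. Loosens anticlockwise from above (0.06 Nm), free from 0.7 rad, stops at 1.9 rad; does not rise, stays as left, rides on the collar.
- brass_collar_grip (a point): Knurled brass collar, 36 mm diameter, 30 mm long, on a level steel rod (18 mm diameter, axis 55 mm above the table). Point: the collar's middle, 7 mm above the rod axis; x along the rod, towards the red bar and away from the robot, z up. Screw loose, it slides against about 2 N and stays where left; pinch it from above by its two sides, across the rod, with the wing between the fingers.
- brass_mark (a point): Red cross bar under the rod on the brass collar's gauge, 8 mm along the rod, 66 mm across. Point: middle of its top, 21 mm above the table, straight below the rod axis; axes as the collar's. Fixed. The collar starts 75 to 150 mm from it. The gauge is fixed: a wooden board 250 x 90 x 15 mm with an aluminium block, 34 mm wide and 70 mm high, at each end of the rod.
- dark_wing_end (a point): Bystander: the second gauge, alike but with a dark steel collar and dark steel wing. Point: the end of its wing, 13 mm off the screw's axis, 96 mm above the table. It moves if that screw is turned or that collar is slid.

How it is judged:
On the way:
1. the brass collar's wing screw is turned loose (60 degrees or more) while the collar is still within 12 mm of its starting place (angle between the x axis of brass_wing and the x axis of brass_collar_grip, either way round above 1.04 rad and distance of brass_collar_grip from where it was at the start of the episode below 0.012 m), for 0.2 s.
At the end, for the whole second after the job is handed in: The middle of the brass collar stands within 10 mm of straight above the red cross bar of its gauge, along the rod, and its wing screw is left loose, 60 degrees or more from lying along the rod (angle between the x axis of brass_wing and the x axis of brass_collar_grip, either way round above 1.04 rad and x of brass_collar_grip in the frame of brass_mark between -0.01 and 0.01 m); the robot touches nothing.
It fails at once if the other gauge is disturbed: the end of the dark collar's wing moves more than 10 mm (distance of dark_wing_end from where it was at the start of the episode above 0.01 m).
It also fails if it takes over 48 s, if anything falls off the work surface, if the arm or the gripper's body presses on something with over 40 N, if the wrist force passes 120 N, or if a joint passes its speed limit or range.

## Robot

A 7-joint arm with a two-finger parallel gripper is mounted at the origin on the work surface. World frame = base frame: x ahead of the robot, y to its left, z up, the work surface at z = 0. Lengths are in m, angles in rad, forces in N, time in s.
With the tool pointing down it reaches from about 0.35 to 0.9 m from the base axis. Payload 8.1 kg.
Tool frame: the origin (TCP) lies at the very end of the fingers, on their centre line; the grasp point (between the pads) lies 19 mm behind it (arm.grip_depth is the distance from the TCP to the grasp point, in m); x points along the fingers, z is the direction in which the jaws open and shut, and the axes are right-handed (so a half turn about x gives the same grasp; the last joint's range is limited). The gripper opens to 92 mm and grips with 3 to 60 N. Pads are 19 mm wide; open, the fingers measure 130 mm over their backs; the gripper's body (75 mm by 190 mm) begins 47 mm behind the grasp point.
Start: joints at [1.186, 0.434, 0.025, 1.573, -0.012, 1.134, -0.075], TCP at [0.174, -0.6, 0.227] pointing down, gripper open.
Joint ranges: [-2.62, 2.62], [-0.44, 2.09], [-1.27, 1.32], [0.08, 2.57], [-1.32, 4.46], [0.12, 2], [-2.74, 2.74]. Speed limits (rad/s): [2.22, 2.22, 3.01, 3.01, 3.14, 3.14, 3.14].

## Interface

Orientations are given as a rotation vector (axis times angle).
In Python, from cell import status, cams, arm gives the robot as it stands. The module is installed in compiled form; this text tells all that it offers.
- The arm moves only by the tool step_arm, never from a script. Its argument "rows" is a list of rows, each a list of 7 numbers: the gripper command: -1 is fully open, 1 is shut, values between are in proportion, then the shift along the tool's x, y, z as a fraction of full scale, then the turn, a rotation vector about the tool's x, y, z as a fraction of full scale. In form: [[grip, x, y, z, rx, ry, rz], ...]. A call has 1 to 12 rows; each row is the pose to reach, as a shift and turn from the pose commanded when the call began, along the tool's axes at that moment; what a row does not reach only later rows make up. Full scale, the value 1, is 80 cm for a shift and 60 degrees for a turn. A row lasts 1/12 s, in which the tool goes at most 41.7 mm and 7.16 degrees, less where a joint would pass 70% of its speed; a pose out of reach is approached as far as the arm can. A call with a number of a shift or a turn outside -1 to 1 is refused whole. A call with a gripper value outside its range is refused whole. The fingers move at their own pace and stop on an object; "newtons" is the grip in N (left out, the last holds). Time passes only in rows, so rows that repeat a pose let the fingers close. It gives the time, the measured TCP pose, the force and the opening at its end, in the units of the state.
- status.observe(): the state, without advancing time (a new reading comes with each control period).
- cams.get_image(name): name is "side" or "top" or "wrist"; returns a dict with "pixels" (384x512x3 uint8, red, green, blue), "range_z" (384x512 float32, m along the optical axis (not along the pixel's ray), 0 where there is no reading), "camera_matrix" (3x3 intrinsics, pixels), "eye" and "attitude" of the camera in the world; the wrist camera has in their place "tool_from_camera" (4x4, takes a point from camera to tool coordinates, whose origin is the TCP and whose axes are the tool frame's). Camera axes: x right, y down, z forward; pixel columns grow to the right and rows downward; lengths in m; the calibration is good to about 2 mm. A picture is of the moment at which its call begins: read the wrist's pose just before it.
- arm.sign_off(): hands the job in, once; it reports no verdict.
The state is a dict: "clock": time; "joints": joint angles; "dq": joint speeds; "joint_efforts": joint torques, N m; "position": TCP position; "ee_rot": TCP orientation; "force": force on the tool from outside, world axes, zero at the start; "ft_torque": the same for the moment, N m; "width": opening from 0.0 (shut) to 1.0 (fully open).
Only numpy, scipy, OpenCV 4.12 (cv2) and the standard library are available. Lean on these libraries where they do the work, as an engineer would, in place of code of your own. Each camera call takes 0.05 s, during which the arm holds its last target.

## Working session

There is one attempt and no reset: what is moved stays moved. The work goes in short steps, Python scripts to look and compute and a tool call to move; the robot and the scene stay as the last step left them, time stands still between calls to the robot, and variables do not carry over. Pictures are saved under pics/ and viewed, and the job is handed in when it is done.

Besides the shell and the picture viewer there is one more tool, called after "Call:" as name([rows], argument=value, ...), one row to a line, values as JSON. step_arm: Moves the arm, as the interface text tells. Its arguments: {"type":"object","properties":{"rows":{"type":"array","items":{"type":"array","items":{"type":"number"}}},"newtons":{"type":"number"}},"required":["rows"]}

```bash
mkdir -p pics
cat > h.py <<'E'
import numpy as np,cv2
from scipy.spatial.transform import Rotation as R
from cell import status,cams,arm
def save(im,name): cv2.imwrite('pics/'+name+'.png',im['pixels'][:,:,::-1])
E
python3 - <<'E'
from h import *
s=status.observe();print(s)
for n in ['side','top','wrist']:
    im=cams.get_image(n);save(im,n+'0');np.savez(n+'0.npz',**im)
    print(n,{k:v for k,v in im.items() if k not in('pixels','range_z')})
print(arm.grip_depth)
a=cv2.imread('pics/side0.png')
E
```

```text
{'clock': 0.0, 'joints': array([ 1.18640547,  0.43519828,  0.02495576,  1.57409391, -0.01159555,
        1.13399986, -0.07512144]), 'dq': array([-0.00130072,  0.000218  , -0.00087961, -0.00058048, -0.00156613,
       -0.00056669,  0.00025704]), 'joint_efforts': array([ 5.22219198e-04, -6.67862034e+01,  9.84919444e-01, -3.14460111e+01,
       -6.06028922e-02,  4.26913938e-02,  1.72434725e-04]), 'position': array([ 0.17360873, -0.59987195,  0.22596136]), 'ee_rot': array([ 1.00008324,  1.3307539 , -0.99871871]), 'force': array([ 0.17026985,  0.73380882, -0.61611828]), 'ft_torque': array([0.01746025, 0.01885056, 0.0292612 ]), 'width': 1.0010554441761235}
side {'camera_matrix': array([[419.92858183,   0.        , 253.35093453],
       [  0.        , 419.92858183, 190.85248069],
       [  0.        ,   0.        ,   1.        ]]), 'eye': array([ 0.14588013, -0.39767036,  0.58064853]), 'attitude': array([-2.16923046,  0.85991815, -0.40702676])}
top {'camera_matrix': array([[411.00278282,   0.        , 248.86422726],
       [  0.        , 411.00278282, 187.06923348],
       [  0.        ,   0.        ,   1.        ]]), 'eye': array([ 0.4690151 , -0.02786494,  0.7915667 ]), 'attitude': array([-2.16492491,  2.21126804, -0.05641226])}
wrist {'camera_matrix': array([[325.94183026,   0.        , 253.3766974 ],
       [  0.        , 325.94183026, 190.93544318],
       [  0.        ,   0.        ,   1.        ]]), 'tool_from_camera': array([[ 6.53740370e-04, -2.43440635e-01,  9.69915579e-01,
        -1.58524874e-01],
       [-1.64553386e-03, -9.69914735e-01, -2.43439314e-01,
         6.45702977e-02],
       [ 9.99998432e-01, -1.43688282e-03, -1.03466223e-03,
        -3.51964117e-04],
       [ 0.00000000e+00,  0.00000000e+00,  0.00000000e+00,
         1.00000000e+00]])}
0.0188
```

View pics/top0.png

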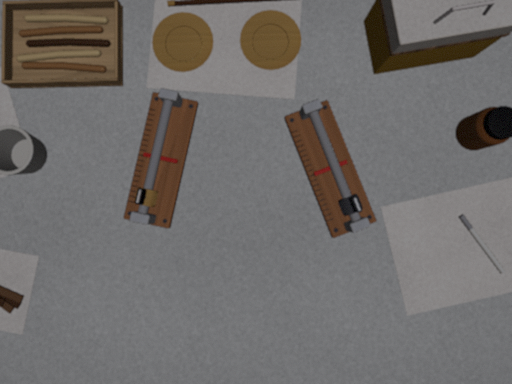

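View pics/side0.png

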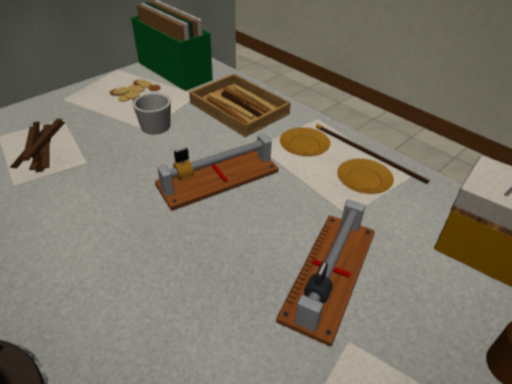

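The top view shows the brass gauge on the left: collar at about (147,197), red bar at (160,157). The dark gauge is on the right at about (350,205). Next I measure the rod, bar and collar.

```bash
cat >> h.py <<'E'
def cast(im,uv,z):
    uv=np.atleast_2d(uv).astype(float);K=im['camera_matrix']
    d=np.c_[(uv-[K[0,2],K[1,2]])/K[0,0],np.ones(len(uv))]@R.from_rotvec(im['attitude']).as_matrix().T
    return im['eye']+d*((z-im['eye'][2])/d[:,2])[:,None]
def cloud(im):
    K=im['camera_matrix'];v,u=np.mgrid[:384,:512];z=im['range_z']
    c=np.stack([(u-K[0,2])/K[0,0]*z,(v-K[1,2])/K[1,1]*z,z],-1)
    return c@R.from_rotvec(im['attitude']).as_matrix().T+im['eye']
E
python3 - <<'E'
from h import *
t=dict(np.load('top0.npz'))
c=t['pixels'][85:235,115:205]
cv2.imwrite('pics/crop0.png',cv2.resize(c,None,fx=4,fy=4,interpolation=cv2.INTER_CUBIC)[:,:,::-1])
P=cloud(t);hsv=cv2.cvtColor(t['pixels'],cv2.COLOR_RGB2HSV);h,s,v=[hsv[...,i].astype(int) for i in range(3)]
roi=np.zeros(h.shape,bool);roi[85:235,115:205]=1
red=roi&((h<4)|(h>174))&(s>180)&(v>100)
ys,xs=np.nonzero(red);print('red',len(xs),xs.mean(),ys.mean());W=cast(t,np.c_[xs,ys],0.021)
rect=cv2.minAreaRect((W[:,:2]*1000).astype(np.float32));print(rect)
brass=roi&(h>17)&(h<30)&(s>130)
ys,xs=np.nonzero(brass);print('brass',len(xs),xs.mean(),ys.mean(),cast(t,[[xs.mean(),ys.mean()]],0.07))
# rod: depth .05-.068 and grey
Z=P[...,2]
rod=roi&(Z>0.056)&(Z<0.068)&(s<60)
ys,xs=np.nonzero(rod);print('rod',len(xs),ys.min(),ys.max())
Q=P[rod];print(cv2.fitLine(Q[:,:2].astype(np.float32),cv2.DIST_HUBER,0,.01,.01).ravel())
W=cast(t,np.c_[xs,ys],.062);print(cv2.fitLine(W[:,:2].astype(np.float32),cv2.DIST_HUBER,0,.01,.01).ravel())
w=roi&(Z>.085);print('wing',w.sum(),P[w].mean(0));ys,xs=np.nonzero(w);print(xs.mean(),ys.mean())
E
```

```text
red 71 162.30985915492957 157.8732394366197
((574.4696044921875, 144.62832641601562), (64.0300064086914, 5.958150863647461), 76.20233917236328)
brass 126 149.6984126984127 197.4126984126984 [[0.49693296 0.15162341 0.07      ]]
rod 986 90 224
[ 0.9732978  -0.22954614  0.5824352   0.14003088]
[ 0.97329724 -0.22954847  0.5825917   0.14027296]
wing 182 [0.49073825 0.11296214 0.27559852]
144.74175824175825 186.57692307692307
```

View pics/crop0.png

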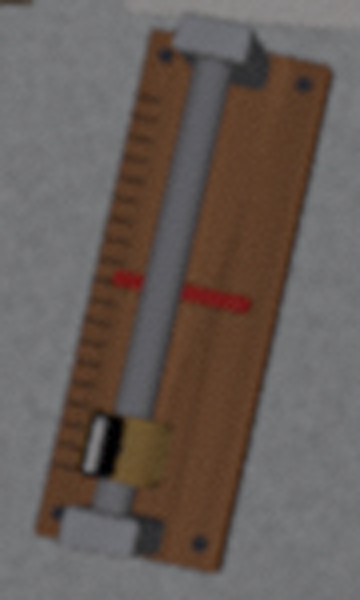

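View pics/wrist0.png

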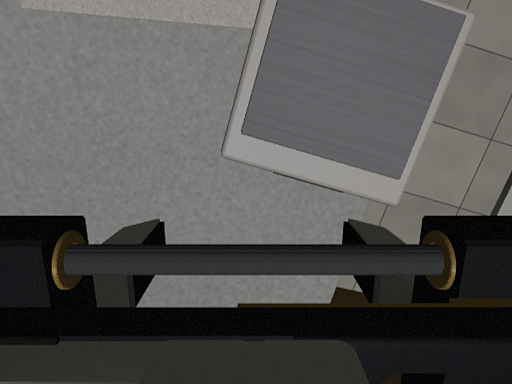

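Run:
```python
from h import *
t=dict(np.load('top0.npz'))
p=t['pixels'].astype(int);g=p.min(2)
print(g[183:208,130:148])
roi=np.zeros(g.shape,bool);roi[186:206,134:143]=1
m=roi&(g>140);ys,xs=np.nonzero(m);W=cast(t,np.c_[xs,ys],.104)
wt=(g[m]-100.);c=(W*wt[:,None]).sum(0)/wt.sum();print('white',len(xs),c,cv2.minAreaRect((W[:,:2]*1000).astype(np.float32)))
P=cloud(t)
a=np.array([.9733,-.2295]);n=np.array([.2295,.9733])
hsv=cv2.cvtColor(t['pixels'],cv2.COLOR_RGB2HSV);s=hsv[...,1]
rod=(s<70);rod[:108]=0;rod[185:]=0;rod[:,:115]=0;rod[:,195:]=0
rod&=(P[...,2]>.045)&(P[...,2]<.075)
ys,xs=np.nonzero(rod);W=cast(t,np.c_[xs,ys],.055)[:,:2]
print(len(xs),cv2.fitLine(W.astype(np.float32),cv2.DIST_HUBER,0,.01,.01).ravel())
for z0 in range(108,185,15):
  k=(ys>=z0)&(ys<z0+3);print(z0,W[k].mean(0),(W[k]@n).min(),(W[k]@n).max(),P[ys[k],xs[k],2].max())
w=P[186:206,134:143];print(np.round(w[...,2],3))
```

```text
[[109  81  49  40  44  42  39  37  41  42  41  39  47  45  60  81  88  92]
 [106  74  42  39  42  41  35  45  39  41  41  39  40  48  68  82  91  92]
 [103  65  37  30  36  38  34  36  39  41  43  43  46  53  74  86  90  92]
 [ 94  54  38  30  32  34  34  36  37  38  34  42  42  56  77  89  93  95]
 [ 88  52  39  42  40  39  38  36  29  23  24  37  38  51  76  87  92  92]
 [ 83  43  39  41  36  40  36  30  30  30  32  29  27  36  57  71  82  83]
 [ 67  41  36  41  37  39  37  28  41  68  68  47  13  10  15  31  49  57]
 [ 57  37  34  38  33  38  37  29  59 101  98  62  25   0   3   8  36  46]
 [ 53  32  32  33  34  37  29  39  84 118 106  62  23   0   0  14  29  46]
 [ 47  40  38  39  38  33  29  45  96 126 104  50   7   3   0  13  32  47]
 [ 41  42  40  41  39  37  30  52 106 124  96  44   0   3   1  13  37  47]
 [ 40  41  38  41  42  36  31  65 111 120  84  30   8   0   0  25  41  50]
 [ 31  36  33  38  40  34  39  81 118 111  69  26   0   0  10  31  45  52]
 [ 36  35  39  33  33  30  47  97 124 103  53  16   2   3   7  31  45  49]
 [ 38  40  36  34  26  25  54 105 121  98  45   7 
[... 1903 characters left out ...]
104 0.104]
 [0.017 0.063 0.106 0.102 0.104 0.105 0.104 0.103 0.101]
 [0.014 0.066 0.105 0.106 0.107 0.105 0.102 0.105 0.098]
 [0.016 0.063 0.105 0.106 0.104 0.106 0.103 0.101 0.097]
 [0.016 0.103 0.104 0.106 0.105 0.108 0.104 0.101 0.097]
 [0.059 0.104 0.105 0.105 0.105 0.103 0.105 0.103 0.094]
 [0.065 0.104 0.104 0.106 0.106 0.104 0.102 0.099 0.093]
 [0.064 0.106 0.105 0.105 0.105 0.104 0.102 0.099 0.093]
 [0.067 0.105 0.103 0.106 0.106 0.104 0.101 0.096 0.089]
 [0.064 0.105 0.106 0.104 0.103 0.105 0.101 0.095 0.087]
 [0.015 0.015 0.103 0.103 0.102 0.102 0.097 0.092 0.084]
 [0.016 0.016 0.018 0.018 0.017 0.061 0.067 0.074 0.076]]<stdin>:7: RuntimeWarning: invalid value encountered in divide
```

Run:
```python
from h import *
t=dict(np.load('top0.npz'))
g=t['pixels'].astype(int).min(2)
roi=np.zeros(g.shape,bool);roi[188:204,135:142]=1
m=roi&(g>75);ys,xs=np.nonzero(m);W=cast(t,np.c_[xs,ys],.104)
c=W.mean(0);print('white',len(xs),c,cv2.minAreaRect((W[:,:2]*1000).astype(np.float32)),cv2.fitLine(W[:,:2].astype(np.float32),2,0,.01,.01).ravel())
th=np.radians(-13.5);a=np.array([np.cos(th),np.sin(th)]);n=np.array([-a[1],a[0]])
mk=np.array([.5745,.1446]);rd=np.array([.5901,.14075])
print('along: wing',c[:2]@a,'mark',mk@a,'rod n',rd@n,'wing n',c[:2]@n,'mark n',mk@n)
s=status.observe();M=R.from_rotvec(s['ee_rot']).as_matrix();print(M)
# dark gauge wing
print(cast(t,[[350,205]],.1))
```

```text
white 38 [0.49813702 0.16253827 0.104     ] ((498.34613037109375, 162.47776794433594), (4.628559589385986, 20.961692810058594), 78.33226013183594) [ 0.97561055 -0.21950856  0.49813703  0.16253828]
along: wing 0.4464296476277589 mark 0.5248703196549013 rod n 0.2746171755073427 wing n 0.27433510093913727 mark n 0.2747190520247217
[[-4.34805390e-04  9.60576401e-01  2.78015808e-01]
 [ 1.13274156e-03  2.78016129e-01 -9.60575738e-01]
 [-9.99999264e-01 -1.02743449e-04 -1.20896772e-03]]
[[ 0.47589358 -0.19243739  0.1       ]]
```

Call:
step_arm([
  [-1, 0, 0.33, -0.4, 0.25, 0, 0],
  [-1, 0, 0.33, -0.4, 0.25, 0, 0],
  [-1, 0, 0.33, -0.4, 0.25, 0, 0],
  [-1, 0, 0.33, -0.4, 0.25, 0, 0],
  [-1, 0, 0.33, -0.4, 0.25, 0, 0],
  [-1, 0, 0.33, -0.4, 0.25, 0, 0],
  [-1, 0, 0.33, -0.4, 0.25, 0, 0],
  [-1, 0, 0.33, -0.4, 0.25, 0, 0],
  [-1, 0, 0.33, -0.4, 0.25, 0, 0],
  [-1, 0, 0.33, -0.4, 0.25, 0, 0],
  [-1, 0, 0.33, -0.4, 0.25, 0, 0],
  [-1, 0, 0.33, -0.4, 0.25, 0, 0],
])

```text
clock: 1.15
position: [0.3392, -0.2176, 0.2268]
ee_rot: [1.191, 1.221, -1.191]
force: [0.0, -1.3, 0.5]
width: 0.997
```

```bash
cat >> h.py <<'E'
def delta(p,yaw,s=None):
    "fractions to reach p with tool x down and tool y at yaw (deg)"
    s=s or status.observe();M=R.from_rotvec(s['ee_rot']).as_matrix()
    t=np.radians(yaw);y=np.array([np.cos(t),np.sin(t),0]);x=np.array([0,0,-1.]);T=np.c_[x,y,np.cross(x,y)]
    print('pos',s['position'],'yaw',np.degrees(np.arctan2(M[1,1],M[0,1])),'j',np.round(s['joints'],2))
    print('shift',np.round(M.T@(np.array(p)-s['position'])/.8,4),'turn',np.round(R.from_matrix(M.T@T).as_rotvec()/np.radians(60),4))
E
python3 -c "
from h import *
delta([.4982,.1625,.2],-13.5)"
```

```text
pos [ 0.33918857 -0.21763198  0.22683214] yaw 1.4295413303339137 j [ 0.61  0.08 -0.18  2.06  0.02  1.   -1.13]
shift [ 0.0336  0.2105 -0.4701] turn [ 0.2488  0.     -0.0003]
```

Call:
step_arm([
  [-1, 0.034, 0.211, -0.47, 0.249, 0, 0],
  [-1, 0.034, 0.211, -0.47, 0.249, 0, 0],
  [-1, 0.034, 0.211, -0.47, 0.249, 0, 0],
  [-1, 0.034, 0.211, -0.47, 0.249, 0, 0],
  [-1, 0.034, 0.211, -0.47, 0.249, 0, 0],
  [-1, 0.034, 0.211, -0.47, 0.249, 0, 0],
  [-1, 0.034, 0.211, -0.47, 0.249, 0, 0],
  [-1, 0.034, 0.211, -0.47, 0.249, 0, 0],
  [-1, 0.034, 0.211, -0.47, 0.249, 0, 0],
  [-1, 0.034, 0.211, -0.47, 0.249, 0, 0],
  [-1, 0.034, 0.211, -0.47, 0.249, 0, 0],
  [-1, 0.034, 0.211, -0.47, 0.249, 0, 0],
])

```text
clock: 2.15
position: [0.5007, 0.1629, 0.1988]
ee_rot: [1.383, 1.089, -1.381]
force: [-1.0, -0.6, -0.7]
width: 1.0
```

```bash
python3 -c "
from h import *
delta([.4982,.1625,.085],-13.5)
s=status.observe();im=cams.get_image('wrist');save(im,'wrist1')
T=im['tool_from_camera'];M=R.from_rotvec(s['ee_rot']).as_matrix()
im['eye']=M@T[:3,3]+s['position'];im['attitude']=R.from_matrix(M@T[:3,:3]).as_rotvec();np.savez('wrist1.npz',**im)"
```

```text
pos [0.50070256 0.16294038 0.19881201] yaw -13.58768693917571 j [-0.06  0.34 -0.45  1.82  0.17  1.02 -2.39]
shift [ 0.1423 -0.0028  0.0015] turn [-0.0015 -0.0017  0.0009]
```

View pics/wrist1.png

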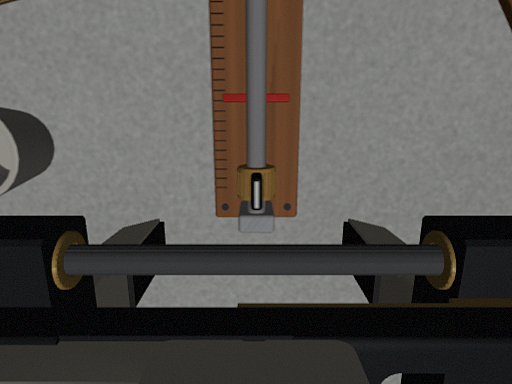

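The wrist view shows the rod centred and aligned with the image. The wing is at (256,192) and the red bar at (256,98). I'll measure both again from this view.

Run:
```python
from h import *
im=dict(np.load('wrist1.npz'))
g=im['pixels'].astype(int).min(2);m=np.zeros(g.shape,bool);m[172:213,247:266]=1
c=im['pixels'][160:235,215:300];cv2.imwrite('pics/c1.png',cv2.resize(c,None,fx=6,fy=6)[:,:,::-1])
m&=g>120;ys,xs=np.nonzero(m);W=cast(im,np.c_[xs,ys],.104);print(len(xs),xs.min(),xs.max(),ys.min(),ys.max(),W.mean(0),W[ys.argmin()],W[ys.argmax()])
hsv=cv2.cvtColor(im['pixels'],cv2.COLOR_RGB2HSV).astype(int)
r=((hsv[...,0]<4)|(hsv[...,0]>174))&(hsv[...,1]>170)&(hsv[...,2]>90);r[:80]=0;r[120:]=0
ys,xs=np.nonzero(r);W2=cast(im,np.c_[xs,ys],.021);rc=cv2.minAreaRect((W2[:,:2]*1000).astype(np.float32));print(rc)
k=(xs<240)|(xs>275);print(xs.min(),xs.max(),ys.min(),ys.max())
for a in (xs<240,xs>275): print(W2[a].mean(0))
```

```text
98 255 258 182 207 [0.49800369 0.16157876 0.104     ] [0.50831303 0.16024671 0.104     ] [0.48811634 0.16513739 0.104     ]
((573.5863037109375, 143.73403930664062), (64.65894317626953, 6.681881427764893), 76.31460571289062)
223 288 94 101
[0.5793011  0.16724344 0.021     ]
[0.56736944 0.11818822 0.021     ]
```

View pics/c1.png

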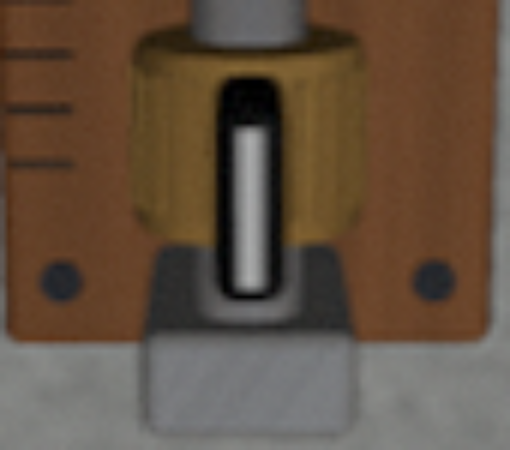

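Call:
step_arm([
  [-1, 0.05, -0.003, 0.002, 0, 0, 0],
  [-1, 0.1, -0.003, 0.002, 0, 0, 0],
  [-1, 0.125, -0.003, 0.002, 0, 0, 0],
  [-1, 0.142, -0.003, 0.002, 0, 0, 0],
  [-1, 0.142, -0.003, 0.002, 0, 0, 0],
  [-1, 0.142, -0.003, 0.002, 0, 0, 0],
  [-1, 0.142, -0.003, 0.002, 0, 0, 0],
], newtons=25)

```text
clock: 2.78
position: [0.4977, 0.1576, 0.087]
ee_rot: [1.386, 1.084, -1.385]
force: [0.5, -0.8, -0.5]
width: 1.0
```

```bash
python3 -c "
from h import *
delta([.4981,.1622,.085],-13.5)"
```

```text
pos [0.49774306 0.1575844  0.0869694 ] yaw -13.89459276622946 j [-0.1   0.47 -0.41  1.95  0.27  0.77 -2.48]
shift [ 0.0025 -0.001  -0.0057] turn [-0.0066 -0.0001 -0.0013]
```

Call:
step_arm([
  [-1, 0.0025, -0.001, -0.0057, -0.006, 0, 0],
  [-1, 0.0025, -0.001, -0.0057, -0.006, 0, 0],
  [-1, 0.0025, -0.001, -0.0057, -0.006, 0, 0],
])

```text
clock: 3.03
position: [0.4977, 0.1638, 0.0847]
ee_rot: [1.381, 1.089, -1.378]
force: [0.2, -0.2, 0.0]
width: 0.996
```

```bash
python3 -c "
from h import *
delta([.4981,.1622,.085],-13.5)"
```

```text
pos [0.49771708 0.16378955 0.08469308] yaw -13.408022026697344 j [-0.11  0.48 -0.41  1.95  0.27  0.76 -2.48]
shift [-0.0004  0.0009  0.0018] turn [ 0.0015 -0.0008 -0.0011]
```

Call:
step_arm([
  [-1, 0, 0.0005, 0.0015, 0, 0, 0],
  [1, 0, 0.0005, 0.0015, 0, 0, 0],
  [1, 0, 0.0005, 0.0015, 0, 0, 0],
  [1, 0, 0.0005, 0.0015, 0, 0, 0],
  [1, 0, 0.0005, 0.0015, 0, 0, 0],
  [1, 0, 0.0005, 0.0015, 0, 0, 0],
  [1, 0, 0.0005, 0.0015, 0, 0, 0],
  [1, 0, 0.0005, 0.0015, 0, 0, 0],
  [1, 0, 0.0005, 0.0015, 0, 0, 0],
  [1, 0, 0.0005, 0.0015, 0, 0, 0],
], newtons=25)

```text
clock: 3.87
position: [0.4974, 0.1621, 0.0839]
ee_rot: [1.38, 1.089, -1.38]
force: [0.2, -0.5, 0.9]
width: 0.401
```

```bash
python3 -c "
from h import *
delta([.4981,.1622,.085],-13.5);print(status.observe())"
```

```text
pos [0.49740553 0.16205536 0.08391995] yaw -13.439910529724411 j [-0.11  0.48 -0.41  1.95  0.27  0.76 -2.48]
shift [-0.0014  0.0008 -0.0004] turn [ 0.001  0.    -0.   ]
{'clock': 3.8667, 'joints': array([-0.10897999,  0.47942087, -0.41215556,  1.95370471,  0.27105038,
        0.76190794, -2.48280009]), 'dq': array([-0.00115483, -0.00038623,  0.00053024, -0.00102266,  0.00090756,
        0.00095097,  0.00135478]), 'joint_efforts': array([-1.49862721e-03, -5.95792580e+01, -5.30959636e+00, -2.32117331e+01,
        4.03660617e-02, -7.62178330e-02, -1.11504223e-04]), 'position': array([0.49740553, 0.16205536, 0.08391995]), 'ee_rot': array([ 1.37985047,  1.08892915, -1.37987664]), 'force': array([ 0.19964144, -0.45974003,  0.90387514]), 'ft_torque': array([0.06588507, 0.04052985, 0.02991396]), 'width': 0.40108882181105154}
```

Still closing (37 mm), so I wait for contact.

Call:
step_arm([
  [1, 0, 0, 0, 0, 0, 0],
  [1, 0, 0, 0, 0, 0, 0],
  [1, 0, 0, 0, 0, 0, 0],
  [1, 0, 0, 0, 0, 0, 0],
  [1, 0, 0, 0, 0, 0, 0],
  [1, 0, 0, 0, 0, 0, 0],
  [1, 0, 0, 0, 0, 0, 0],
  [1, 0, 0, 0, 0, 0, 0],
], newtons=25)

```text
clock: 4.53
position: [0.4975, 0.1623, 0.0839]
ee_rot: [1.38, 1.089, -1.379]
force: [0.6, 1.6, -1.5]
width: 0.107
```

Call:
step_arm([
  [1, 0, 0, 0, -0.08, 0, 0],
  [1, 0, 0, 0, -0.16, 0, 0],
  [1, 0, 0, 0, -0.25, 0, 0],
  [1, 0, 0, 0, -0.34, 0, 0],
  [1, 0, 0, 0, -0.43, 0, 0],
  [1, 0, 0, 0, -0.52, 0, 0],
  [1, 0, 0, 0, -0.61, 0, 0],
  [1, 0, 0, 0, -0.7, 0, 0],
  [1, 0, 0, 0, -0.7, 0, 0],
  [1, 0, 0, 0, -0.7, 0, 0],
])

```text
clock: 5.37
position: [0.4976, 0.1612, 0.0839]
ee_rot: [0.837, 1.403, -0.838]
force: [1.0, -2.8, 2.0]
width: 0.106
```

```bash
python3 -c "
from h import *
delta([.4978,.1622,.084],71.5);s=status.observe();print(s['force'],s['ft_torque'],s['width'])"
```

```text
pos [0.49760499 0.16122593 0.0839296 ] yaw 28.354497005639086 j [ 0.03  0.52 -0.6   1.94  0.4   0.8  -1.87]
shift [-0.0001  0.0008 -0.001 ] turn [-7.191e-01  5.000e-04  6.000e-04]
[ 1.00126108 -2.79589822  1.98930488] [-6.42775956e-01 -2.61605578e-01  4.94906968e-04] 0.10608341821426555
```

Call:
step_arm([
  [1, 0, 0, 0, -0.08, 0, 0],
  [1, 0, 0, 0, -0.17, 0, 0],
  [1, 0, 0, 0, -0.26, 0, 0],
  [1, 0, 0, 0, -0.35, 0, 0],
  [1, 0, 0, 0, -0.44, 0, 0],
  [1, 0, 0, 0, -0.53, 0, 0],
  [1, 0, 0, 0, -0.62, 0, 0],
  [1, 0, 0, 0, -0.72, 0, 0],
  [1, 0, 0, 0, -0.72, 0, 0],
  [1, 0, 0, 0, -0.72, 0, 0],
  [1, 0, 0, 0, -0.72, 0, 0],
])

```text
clock: 6.28
position: [0.4975, 0.1608, 0.0839]
ee_rot: [0.252, 1.556, -0.255]
force: [-0.6, -5.8, 4.6]
width: 0.107
```

```bash
python3 -c "
from h import *
delta([.4978,.1622,.084],71.5);s=status.observe();print(s['force'],s['ft_torque'],s['width'])"
```

```text
pos [0.49752998 0.16078676 0.08390353] yaw 71.48237685095779 j [ 0.15  0.57 -0.79  1.93  0.54  0.86 -1.24]
shift [-0.0001  0.0018 -0.0002] turn [-0.0003  0.0005  0.0018]
[-0.59753836 -5.82291973  4.59585639] [-1.22825731 -0.23719134  0.06060911] 0.10719120389154392
```

Call:
step_arm([
  [-1, 0, 0, 0, 0, 0, 0],
  [-1, 0, 0, 0, 0, 0, 0],
  [-1, 0, 0, 0, 0, 0, 0],
  [-1, 0, 0, 0, 0, 0, 0],
  [-1, 0, 0, 0, 0, 0, 0],
  [-1, -0.03, 0, 0, 0, 0, 0],
  [-1, -0.06, 0, 0, 0, 0, 0],
  [-1, -0.09, 0, 0, 0, 0, 0],
  [-1, -0.12, 0, 0, 0, 0, 0],
  [-1, -0.15, 0, 0, 0, 0, 0],
  [-1, -0.15, 0, 0, 0, 0, 0],
  [-1, -0.15, 0, 0, 0, 0, 0],
])

```text
clock: 7.28
position: [0.498, 0.1625, 0.205]
ee_rot: [0.251, 1.554, -0.249]
force: [-0.1, 0.6, -0.7]
width: 0.928
```

```bash
python3 -c "
from h import *
delta([.4981,.1622,.2],-13.5);s=status.observe();print(s['force'],s['ft_torque'],s['width'])
im=cams.get_image('top');save(im,'top2');np.savez('top2.npz',**im)
im=cams.get_image('side');save(im,'side2')
"
```

```text
pos [0.49804161 0.16250942 0.2049707 ] yaw 71.73318608652907 j [ 0.24  0.43 -0.89  1.8   0.38  1.09 -1.1 ]
shift [ 0.0062 -0.0004  0.0002] turn [ 1.4206e+00  7.0000e-04 -2.6000e-03]
[-0.06848193  0.63034424 -0.68718162] [-0.07883339 -0.06942643 -0.04954035] 0.9280732924613555
```

View pics/side2.png

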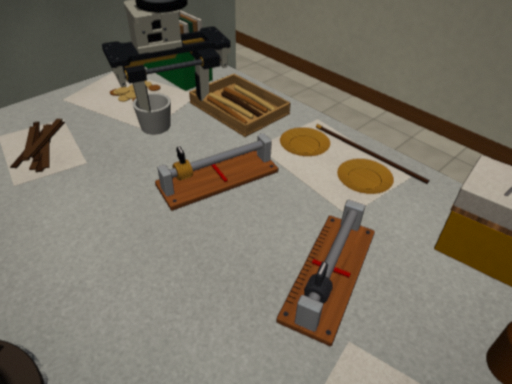

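The side view shows the wing at (181,155), now across the rod, with the collar still at its starting place. I turn the tool back.

Call:
step_arm([
  [-1, 0, 0, 0, 0.8, 0, 0],
  [-1, 0, 0, 0, 0.8, 0, 0],
  [-1, 0, 0, 0, 0.8, 0, 0],
  [-1, 0, 0, 0, 0.8, 0, 0],
  [-1, 0, 0, 0, 0.8, 0, 0],
  [-1, 0, 0, 0, 0.8, 0, 0],
  [-1, 0, 0, 0, 0.8, 0, 0],
  [-1, 0, 0, 0, 0.8, 0, 0],
])

```text
clock: 8.05
position: [0.4967, 0.1618, 0.2027]
ee_rot: [0.9, 1.377, -0.903]
force: [-0.4, -0.1, 0.4]
width: 1.0
```

Call:
step_arm([
  [-1, 0, 0, 0, 0.62, 0, 0],
  [-1, 0, 0, 0, 0.62, 0, 0],
  [-1, 0, 0, 0, 0.62, 0, 0],
  [-1, 0, 0, 0, 0.62, 0, 0],
  [-1, 0, 0, 0, 0.62, 0, 0],
  [-1, 0, 0, 0, 0.62, 0, 0],
  [-1, 0, 0, 0, 0.62, 0, 0],
  [-1, 0, 0, 0, 0.62, 0, 0],
])

```text
clock: 8.72
position: [0.4971, 0.1621, 0.2034]
ee_rot: [1.375, 1.092, -1.377]
force: [-0.3, -0.9, 0.8]
width: 0.998
```

Run:
```python
from h import *
delta([.4981,.1622,.046],-13.5)
s=status.observe();im=cams.get_image('wrist');save(im,'wrist3')
T=im['tool_from_camera'];M=R.from_rotvec(s['ee_rot']).as_matrix()
im['eye']=M@T[:3,3]+s['position'];im['attitude']=R.from_matrix(M@T[:3,:3]).as_rotvec();np.savez('wrist3.npz',**im)
g=im['pixels'].astype(int).min(2);m=np.zeros(g.shape,bool);m[165:225,225:285]=1
m&=g>120;n,l,st,ce=cv2.connectedComponentsWithStats(m.astype(np.uint8));print(st,ce)
```

```text
pos [0.49714196 0.1620682  0.20342497] yaw -13.12510805886326 j [ 0.01  0.35 -0.55  1.82  0.21  1.03 -2.42]
shift [ 0.1968  0.0013 -0.0005] turn [0.0062 0.0005 0.0007]
[[     0      0    512    384 196137]
 [   240    188     27      6     99]
 [   257    213      7      5     12]
 [   225    214     10     11     96]
 [   238    214      4      7     11]
 [   238    214     11     11     26]
 [   252    214      3      2      3]
 [   259    214     10     11     59]
 [   271    214     14     11    137]
 [   248    218      4      3      5]
 [   252    218      8      7     20]
 [   246    222      3      2      3]] [[255.49799885 191.44838557]
 [253.01010101 190.52525253]
 [260.5        215.        ]
 [229.86458333 218.89583333]
 [238.81818182 216.18181818]
 [242.42307692 218.96153846]
 [253.         214.33333333]
 [264.94915254 220.05084746]
 [277.89781022 218.81751825]
 [249.8        218.8       ]
 [255.45       221.35      ]
 [247.         222.66666667]]
```

View pics/wrist3.png

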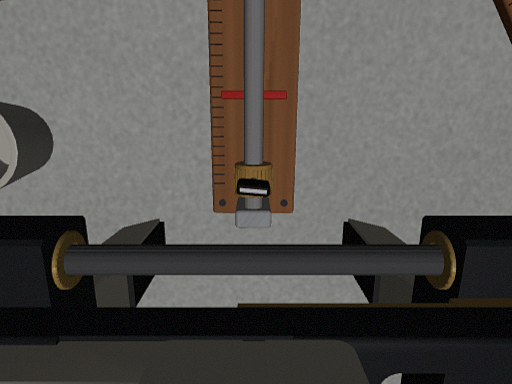

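The wing line at (253,190) lies across the rod, and the collar hasn't moved. Descending over it.

Call:
step_arm([
  [-1, 0.04, 0.001, 0, 0.006, 0, 0],
  [-1, 0.08, 0.001, 0, 0.006, 0, 0],
  [-1, 0.12, 0.001, 0, 0.006, 0, 0],
  [-1, 0.14, 0.001, 0, 0.006, 0, 0],
  [-1, 0.14, 0.001, 0, 0.006, 0, 0],
  [-1, 0.14, 0.001, 0, 0.006, 0, 0],
])

```text
clock: 9.27
position: [0.4977, 0.1619, 0.0915]
ee_rot: [1.382, 1.088, -1.384]
force: [0.3, 0.7, 0.5]
width: 1.003
```

```bash
python3 -c "
from h import *
delta([.4981,.1622,.046],-13.5)"
```

```text
pos [0.49773255 0.16186095 0.09153677] yaw -13.665756808208698 j [-0.04  0.49 -0.5   1.94  0.32  0.8  -2.53]
shift [ 0.0569  0.0004 -0.0006] turn [-0.0028  0.0006  0.0017]
```

Call:
step_arm([
  [-1, 0.025, 0, 0, 0, 0, 0],
  [-1, 0.045, 0, 0, 0, 0, 0],
  [-1, 0.056, 0, 0, 0, 0, 0],
  [-1, 0.056, 0, 0, 0, 0, 0],
], newtons=15)

```text
clock: 9.6
position: [0.4981, 0.1618, 0.0469]
ee_rot: [1.383, 1.086, -1.384]
force: [-0.3, 0.3, 0.2]
width: 1.0
```

Call:
step_arm([
  [1, 0, 0, 0, 0, 0, 0],
  [1, 0, 0, 0, 0, 0, 0],
  [1, 0, 0, 0, 0, 0, 0],
  [1, 0, 0, 0, 0, 0, 0],
  [1, 0, 0, 0, 0, 0, 0],
  [1, 0, 0, 0, 0, 0, 0],
  [1, 0, 0, 0, 0, 0, 0],
  [1, 0, 0, 0, 0, 0, 0],
  [1, 0, 0, 0, 0, 0, 0],
  [1, 0, 0, 0, 0, 0, 0],
  [1, 0, 0, 0, 0, 0, 0],
  [1, 0, 0, 0, 0, 0, 0],
], newtons=15)

```text
clock: 10.6
position: [0.4983, 0.1622, 0.0471]
ee_rot: [1.385, 1.086, -1.384]
force: [0.1, 0.5, -1.5]
width: 0.385
```

```bash
python3 -c "
from h import *
s=status.observe();print(s['force'],s['ft_torque'],s['width'])
delta([.4981,.1622,.046],-13.5)"
```

```text
[ 0.09300838  0.46595275 -1.47632981] [ 0.40215656 -0.03738568  0.04318153] 0.3853561776155319
pos [0.49825417 0.16219342 0.04710654] yaw -13.783341384067397 j [-0.07  0.55 -0.46  1.98  0.37  0.7  -2.58]
shift [ 0.0014 -0.0002  0.    ] turn [-0.0047 -0.0004 -0.0001]
```

Call:
step_arm([
  [1, 0, 0.01, 0, 0, 0, 0],
  [1, 0, 0.02, 0, 0, 0, 0],
  [1, 0, 0.032, 0, 0, 0, 0],
  [1, 0, 0.044, 0, 0, 0, 0],
  [1, 0, 0.056, 0, 0, 0, 0],
  [1, 0, 0.068, 0, 0, 0, 0],
  [1, 0, 0.08, 0, 0, 0, 0],
  [1, 0, 0.09, 0, 0, 0, 0],
  [1, 0, 0.0975, 0, 0, 0, 0],
  [1, 0, 0.0975, 0, 0, 0, 0],
  [1, 0, 0.0975, 0, 0, 0, 0],
])

```text
clock: 11.52
position: [0.5761, 0.1436, 0.0472]
ee_rot: [1.387, 1.085, -1.383]
force: [3.0, 5.8, -3.6]
width: 0.383
```

Run:
```python
from h import *
s=status.observe();print(s['force'],s['ft_torque'],s['width'])
th=np.radians(-13.7);e=np.array([.5740,.1440])
print('along to go',(e-s['position'][:2])@[np.cos(th),np.sin(th)])
im=cams.get_image('side');save(im,'side4')
delta([*e,.047],-13.7)
```

```text
[ 2.96892102  5.79080825 -3.62311671] [ 1.09894575 -0.53576441  0.0314309 ] 0.38255665305414693
along to go -0.002124019903246949
pos [0.57598711 0.14363837 0.04718736] yaw -13.829922735516574 j [-0.02  0.63 -0.45  1.81  0.37  0.79 -2.48]
shift [ 0.0002 -0.0025  0.0002] turn [-0.0022 -0.0018 -0.0016]
```

View pics/side4.png

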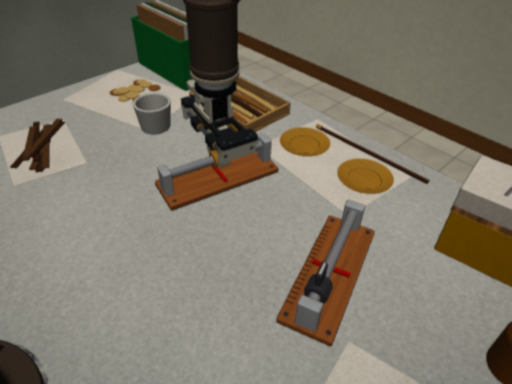

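The side view shows the collar moved to the red bar at (220,172). By the tool pose it's about 2 mm past, so I back off, release and rise.

Call:
step_arm([
  [1, 0, -0.0025, 0, 0, 0, 0],
  [1, 0, -0.0025, 0, 0, 0, 0],
  [1, 0, -0.0025, 0, 0, 0, 0],
  [-1, 0, -0.0025, 0, 0, 0, 0],
  [-1, 0, -0.0025, 0, 0, 0, 0],
  [-1, 0, -0.0025, 0, 0, 0, 0],
  [-1, 0, -0.0025, 0, 0, 0, 0],
  [-1, 0, -0.0025, 0, 0, 0, 0],
  [-1, 0, -0.0025, 0, 0, 0, 0],
  [-1, 0, -0.0025, 0, 0, 0, 0],
  [-1, 0, -0.0025, 0, 0, 0, 0],
])

```text
clock: 12.48
position: [0.572, 0.1437, 0.0471]
ee_rot: [1.384, 1.085, -1.384]
force: [-0.5, -0.0, 0.5]
width: 0.916
```

Call:
step_arm([
  [-1, -0.04, 0, 0, 0, 0, 0],
  [-1, -0.08, 0, 0, 0, 0, 0],
  [-1, -0.12, 0, 0, 0, 0, 0],
  [-1, -0.16, 0, 0, 0, 0, 0],
  [-1, -0.2, -0.04, 0, 0, 0, 0],
  [-1, -0.2, -0.08, 0, 0, 0, 0],
  [-1, -0.2, -0.12, 0, 0, 0, 0],
  [-1, -0.2, -0.16, 0, 0, 0, 0],
  [-1, -0.2, -0.16, 0, 0, 0, 0],
  [-1, -0.2, -0.16, 0, 0, 0, 0],
])

```text
clock: 13.32
position: [0.4465, 0.1747, 0.2077]
ee_rot: [1.383, 1.086, -1.382]
force: [1.5, 1.2, -0.2]
width: 1.0
```

Run:
```python
from h import *
s=status.observe();print(s['width'],s['force'])
im=cams.get_image('wrist');save(im,'wrist5')
T=im['tool_from_camera'];M=R.from_rotvec(s['ee_rot']).as_matrix()
im['eye']=M@T[:3,3]+s['position'];im['attitude']=R.from_matrix(M@T[:3,:3]).as_rotvec();np.savez('wrist5.npz',**im)
t=cams.get_image('top');save(t,'top5');np.savez('top5.npz',**t)
```

```text
1.0001748340091494 [ 1.45542426  1.16671358 -0.19753445]
```

View pics/wrist5.png

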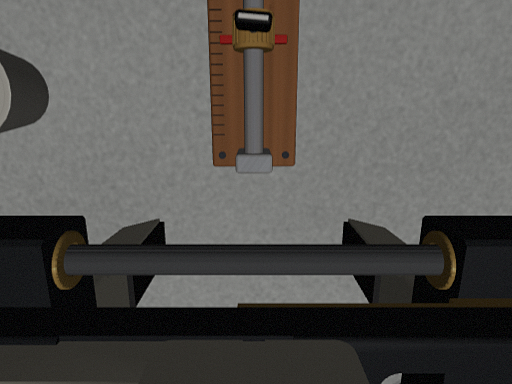

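View pics/top5.png

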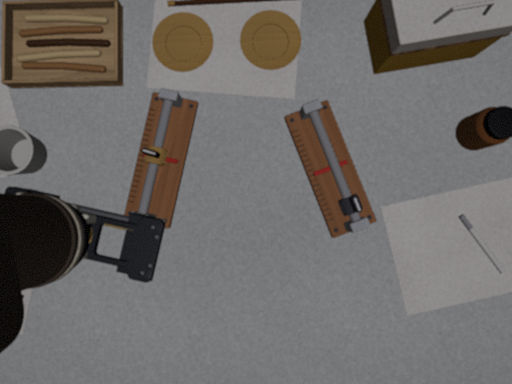

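The wing line at (252,17) in the wrist view is across the rod, above the red bar (row 39). The top view shows the same at (152,153). I measure the offset in both.

Run:
```python
from h import *
th=np.radians(-13.7);a=np.array([np.cos(th),np.sin(th)])
def red(im,box):
    hsv=cv2.cvtColor(im['pixels'],cv2.COLOR_RGB2HSV).astype(int);r=((hsv[...,0]<4)|(hsv[...,0]>174))&(hsv[...,1]>165)&(hsv[...,2]>90)
    k=np.zeros(r.shape,bool);k[box]=1;ys,xs=np.nonzero(r&k);return np.c_[xs,ys]
for f,wb,rb,thr in (('wrist5',np.s_[8:28,232:275],np.s_[28:50,215:292],110),('top5',np.s_[145:162,138:163],np.s_[140:170,135:185],75)):
    im=dict(np.load(f+'.npz'));g=im['pixels'].astype(int).min(2);k=np.zeros(g.shape,bool);k[wb]=1
    k&=g>thr;n,l,st,ce=cv2.connectedComponentsWithStats(k.astype(np.uint8));i=1+st[1:,4].argmax();ys,xs=np.nonzero(l==i)
    W=cast(im,np.c_[xs,ys],.104)[:,:2];L=cv2.fitLine(W.astype(np.float32),2,0,.01,.01).ravel()
    Rd=cast(im,red(im,rb),.021)[:,:2];rc=cv2.minAreaRect((Rd*1000).astype(np.float32))
    m=np.array(rc[0])/1000
    print(f,st[i],W.mean(0),'wing angle to rod',np.degrees(np.arccos(abs(L[:2]@a))),rc,'offset mm',1000*(W.mean(0)-m)@a,'vs earlier mark',1000*(W.mean(0)-[.574,.144])@a)
A=dict(np.load('top0.npz'))['pixels'].astype(int);B=im['pixels'].astype(int)
print('dark gauge diff',abs(A-B)[95:240,280:380].max(),abs(A-B)[95:240,280:380].mean())
```

```text
wrist5 [238  13  30   7 127] [0.5733313  0.14449207] wing angle to rod 85.23628624332639 ((574.3496704101562, 144.08636474609375), (64.669677734375, 6.31462287902832), 76.24372863769531) offset mm -1.0854857902683954 vs earlier mark -0.7662182773420758
top5 [142 149  14   6  37] [0.57328495 0.14482466] wing angle to rod 85.46632046069102 ((572.7801513671875, 144.03341674804688), (65.8360824584961, 6.541117191314697), 79.25819396972656) offset mm 0.30304489615241453 vs earlier mark -0.890012330241806
dark gauge diff 16 4.350206896551724
```

Both views put the collar within about 1 mm of the bar, with the wing at 85°. The robot is clear, so I hand in.

```bash
python3 -c "
from h import *
s=status.observe();print(s['clock'],s['dq'].round(3),s['force']);print(arm.sign_off())"
```

```text
13.4167 [ 0.004  0.018  0.008 -0.013  0.001  0.001 -0.001] [ 0.47101066 -0.08220967 -0.68493929]
the job is handed in; nothing more can be done
None
```

The brass gauge is reset and the job was handed in at about 13.4 s; the sign-off gives no verdict.

**What I did:** I gripped the brass collar's wing, turned it about 85° anticlockwise and released it. I then pinched the collar across the rod and slid it about 78 mm to the red cross bar. It went about 2 mm too far at first, so I moved it back before releasing. After that I opened the gripper and raised the arm clear.

**Last checks:**
- **Collar position:** the collar's offset from the bar along the rod came out at -1.1 mm (wrist camera) and +0.3 mm (top camera). The two views disagree by about 1.4 mm, but both are well inside the 10 mm allowed.
- **Wing screw:** both views put the wing at about 85° to the rod, so the screw is left loose.
- **Order of steps:** the wrist view after loosening showed the collar still at its starting place; I judged that by eye.
- **Other gauge:** the dark gauge looks the same before and after in the top view, with only noise-level pixel differences.
- **Robot:** the arm was clear of everything, with under 1 N on the tool at hand-in. No check failed.

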